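# Tip the four-way tube rack over on the shaker and lock it down

## Robot

A 6-joint arm with a two-finger parallel gripper is mounted at the origin on a cart in front of the work surface, level with it; the furniture and walls round the work are solid. World frame = base frame: x ahead of the robot, y to its left, z up, the work surface at z = 0. Lengths are in mm, angles in rad, forces in N, time in s.
With the tool pointing down it reaches from about 350 to 725 mm from the base axis. Payload 6 kg.
Tool frame: the origin (TCP) lies midway between the tips of the shut fingers; the grasp point (between the pads) lies 19 mm behind it; z points along the fingers, y is the line along which they close (so a half turn about z gives the same grasp; the last joint's range is limited). The gripper opens to 85 mm and grips with 20 to 120 N. Pads are 22 mm wide; open, the fingers measure 114 mm over their backs; the gripper's body (76 mm by 85 mm) begins 54 mm behind the grasp point. The pads swing forward as they close: fully open they stand 13 mm farther back than shut.
Start: joints at [-0.928, 0.04, 0.085, 0, -1.615, -0.334], TCP at [182.358, -571.593, 231.261] pointing down, gripper open.
Joint ranges: [-2.56, 2.56], [-1.29, 2.01], [-1.08, 1.49], [-3.29, 1.98], [-2.81, -0.18], [-2.99, 2.99]. Speed limits (rad/s): [2.57, 2.57, 3.01, 3.14, 3.14, 3.14].

## Interface

Orientations are given as a unit quaternion [w, x, y, z].
In Python, from station import env, cam, status, sign_off gives the robot as it stands (env), with the cameras (cam), the job as plain functions and the readings (status).
- The arm moves only by the tool pendant, called after "Call:" as name(argument=value, ...), one argument or row to a line, values as JSON. Schema: {"type":"object","properties":{"ticks":{"type":"string"},"grip_n":{"type":"number"},"only":{"type":"string"},"quiet":{"type":"boolean"},"lines":{"type":"string"}},"required":["ticks"],"additionalProperties":false}. ticks is a string of 1 to 20 rows, one to a line, with the numbers parted by commas; each row has 7 numbers: dx, dy, dz in fractions of the full range, 1 being 500 mm, then a rotation vector rx, ry, rz in normalised numbers (1 is pi/2 rad), then the opening from 0.0 (shut) to 1.0 (fully open); each row is the pose to reach, as a shift and turn from the pose commanded when the call began, along the tool's axes at that moment; what a row does not reach only later rows make up. A row lasts 1/8 s, in which the tool goes at most 62.5 mm and 0.188 rad, less where a joint would pass 70% of its speed; a pose out of reach is approached as far as the arm can. The fingers move at their own pace and stop on an object; grip_n is the grip in N (left out, the last holds). Time passes only in rows, so rows that do not move let the fingers close. The tool returns the time, the measured TCP pose, the force, the opening and the grip force at its end. only (a regular expression) keeps the lines of the reply that match it, lines (a string "A,B") keeps lines A to B, and quiet returns only ok. Input that does not fit is refused with a message, and nothing moves.
- status.get_state(): the state, without advancing time (a new reading comes with each control period).
- cam.snapshot(name): name is "scene" or "top" or "wrist"; returns (picture, depth): 480x640x3 uint8, blue, green, red; 480x640 float32, mm along the optical axis (not along the pixel's ray), 0 where there is no reading.
- cam.get_calibration(name): a dict with "fx", "fy", "cx", "cy" (pixels), "k1" (the pictures are not rectified: a ray, as slopes to the right and down, at radius r is drawn at 1 + k1 r^2 times it, then the intrinsics apply), "rvec" (rotation vector, rad) and "tvec" (3), from world to camera coordinates, as OpenCV has them. Camera axes: x right, y down, z forward; pixel columns grow to the right and rows downward; lengths in mm; the calibration is good to about 2 mm. A picture is of the moment at which its call begins: read the wrist's pose just before it. get_calibration takes no time and is no camera call; for the wrist camera it gives the pose at the moment of the call.
- sign_off(): hands the job in; it is judged then, once.
The state is a dict: "clock": time; "q": joint angles; "qvel": joint speeds; "tau": joint torques, N m; "ee_pos": TCP position; "eef_rot": TCP orientation; "ft_force": force on the tool from outside, world axes, zero at the start; "ft_torque": the same for the moment, N m; "opening": opening from 0.0 (shut) to 1.0 (fully open); "finger_force": force on a finger pad.
Only numpy, scipy, OpenCV 4.12 (cv2) and the standard library are available. Lean on these libraries where they do the work, as an engineer would, in place of code of your own. Each camera call takes 0.05 s, during which the arm holds its last target. There are 200 camera calls.

## Task

Get the white four-way tube rack ready for shaking microtubes, using only pushes with the fingertips or the outside of the fingers: do not pinch, lift or carry anything. The rack stands on a narrow side on the shaker's platform; tip it over, away from the shaker's front panel, so that its side with the 24 medium holes faces up and it lies flat on the platform, then push it back until it sits squarely against the low back fence. Finally push the steel retaining bail forward from behind, over the rack, and press its thumb tab fully down so that the cross bar sits in front of the rack; leave the things around the shaker where they are.

Things in the scene. Friction and masses are not known exactly. Their poses are not given: they have to be found in the camera images.
- shaker: White bench shaker, fixed, 230 x 240 mm; front panel (display, knobs) at its own -x. Origin: on the bench under its middle; +x from front panel to back fence, y to the left, z up. Platform's black mat: top at z = 70 mm, x = -119 to 75, y = -113 to 113 mm; 7 mm lips at the sides. Housing ends at x = 110 mm.
- fence_foot (a point): On the shaker: middle of the low back fence's front face at mat height (shaker x = 75, y = 0, z = 70 mm). The fence is upright, 200 mm long in y, and rises 22 mm above the mat. Behind it two hinge lugs (y = +-66, x = 79 to 95 mm) rise to z = 130 mm.
- bail_hinge (a point): On the shaker: middle of the bail's hinge axis (shaker x = 87, y = 0, z = 124 mm); the axis runs along the shaker's y. The bail is a U of 6 mm steel rod with arms at y = +-56 mm; when down they run 94 mm toward the shaker's -x, then dip to a cross bar 104 mm in front of and 20 mm below the hinge.
- bail (a joint): Bail angle, rad: 0 fully down (arms level), 1.57 arms upright, stop at 1.8; starts at 1.5 to 1.72. A friction hinge (0.09 N m, about 1 N at the tab) holds it wherever it is left. Down on a rack that is home, the arms pass 5 mm above it and the cross bar lies 5 mm in front of it; a standing rack, or one that is not home, blocks it.
- bail_tab (a point): Middle of the upper face (back face when upright) of the black thumb tab, 28 x 52 x 4 mm, which continues the bail 27 mm beyond its cross bar; moves with the bail. Bail down: 119 mm toward the shaker's -x from the hinge and 18 mm below it. Arms upright: 119 mm above the hinge and 18 mm toward -x.
- rack: Loose white four-way tube rack, a block 164 mm long (its y), 84 mm high (z) and 46 mm thick (x) as it first stands; 130 to 220 g. Origin: centre of the underside it first stands on. Its -x broad side has 24 medium holes (4 x 6, 12.5 mm) and first looks toward the shaker's front within 0.15 rad; +x side 72 small holes; top 4 big holes; underside 14.
- rack_mid (a point): Centre of the rack block; first 54 to 77 mm on the shaker's -x side of its origin and within 20 mm of its centre line. Pushed near its top edge, the rack tips about its far lower edge and falls by itself beyond 0.5 rad; it then lies 46 mm high, its old top toward the fence with 20 to 50 mm still free.
- rack_face (a point): Centre of the rack's broad side with 24 medium holes; must end facing up, 46 mm above the mat.
- rack_end_left (a point): On the rack's 4-hole side (top at the start), middle of its +y short edge; at the end it lies at the fence, 23 mm above the mat.
- rack_end_right (a point): The same at the -y short edge.
- cool_block: Bystander: white cooling block with holes, 40 x 62 x 26 mm, loose beside the shaker. Origin: centre of its underside.
- bottle_white: Bystander: white bottle with screw cap, 48 mm across, 86 mm high, loose on the other side of the shaker. Origin: centre of its underside.
- timer: Bystander: bench timer, 66 x 62 x 19 mm, loose. Origin: centre of its underside.
- tape_roll: Bystander: roll of white tape, 64 mm across, 19 mm high, loose. Origin: centre of its underside.
- dish_2: Bystander: clear covered dish, 65 mm across, 14 mm high, loose behind the shaker. Origin: centre of its underside.
- dish_3: Bystander: as dish_2, beside it.

How it is judged (in metres and radians):
On the way:
1. the rack has been tipped over and lies flat on the platform, 24-hole side up, with the bail still open (z of rack_face in the frame of shaker between 0.112 and 0.12 m and z of rack_mid in the frame of shaker between 0.089 and 0.097 m and value of joint bail above 1 rad), for 0.2 s.
At the end, for the whole second after the job is handed in: The rack lies flat on the platform with its 24-hole side up (that side's centre 42 to 50 mm above the mat), both ends of its former top within 5 mm of the fence, at rest, and the bail is fully down (joint below 0.06 rad) (z of rack_face in the frame of shaker between 0.112 and 0.12 m and z of rack_mid in the frame of shaker between 0.089 and 0.097 m and x of each of rack_end_left, rack_end_right in the frame of shaker above 0.07 m and value of joint bail below 0.06 rad and linear speed of rack below 0.01 m/s); the robot touches nothing.
It fails at once if the rack is lifted off the platform (its centre more than 58 mm above the mat, where tipping raises it to 48 mm; or, once it lies on its broad side, more than 40 mm, where it rests at 23 mm) (z of rack_mid in the frame of shaker above 0.128 m or (angle between rack's own z axis and vertical above 1.3 rad and z of rack_mid in the frame of shaker above 0.11 m)).
It fails at once if the rack falls off the platform (z of rack_mid in the frame of shaker below 0.075 m).
It fails at once if a bystander is moved more than 20 mm (distance of any of cool_block, bottle_white, timer, tape_roll, dish_2, dish_3 from where it was at the start of the episode above 0.02 m).
It also fails if it takes over 58 s, if anything falls off the work surface, if the arm or the gripper's body presses on something with over 40 N, if the wrist force passes 120 N, or if a joint passes its speed limit or range.

## Working session

There is one attempt and no reset: what is moved stays moved. The work goes in short steps, Python scripts to look and compute and a tool call to move; the robot and the scene stay as the last step left them, time stands still between calls to the robot, and variables do not carry over. Pictures are saved under pics/ and viewed, at most 10 in all, crops included, and the job is handed in when it is done.

```bash
ls; mkdir -p pics
```

Create h.py:
```python
import numpy as np, cv2
from station import env, cam, status, sign_off
from scipy.spatial.transform import Rotation as R
def snap(n):
    c=cam.get_calibration(n); p,d=cam.snapshot(n); return p,d,c
def cloud(d,c):
    v,u=np.mgrid[0:480,0:640]
    K=np.array([[c['fx'],0,c['cx']],[0,c['fy'],c['cy']],[0,0,1.]])
    pts=np.stack([u,v],-1).reshape(-1,1,2).astype(float)
    n=cv2.undistortPoints(pts,K,np.array([c['k1'],0,0,0,0.])).reshape(480,640,2)
    P=np.concatenate([n*d[...,None],d[...,None]],-1)
    M=cv2.Rodrigues(np.array(c['rvec'],float))[0]
    return (P-np.array(c['tvec']).ravel())@M
```

Run:
```python
from h import *
for n in('scene','top'):
    p,d,c=snap(n); cv2.imwrite(f'pics/{n}0.png',p); np.savez(f'{n}0.npz',p=p,d=d,X=cloud(d,c)); print(n,c)
s=status.get_state();print(s)
```

```text
pics
station.py
scene {'fx': 530.2851952369572, 'fy': 530.2851952369572, 'cx': 323.4550870254203, 'cy': 239.8300327691114, 'k1': -0.05230969029080915, 'rvec': array([ 1.19624422, -2.4483501 ,  0.86952282]), 'tvec': array([498.41946835, 384.11195034, 990.48210379])}
top {'fx': 481.77024425911486, 'fy': 481.77024425911486, 'cx': 315.08608521520705, 'cy': 232.97876473686424, 'k1': 0.0046837008355983395, 'rvec': array([ 2.21623577, -2.20141272,  0.09624487]), 'tvec': array([116.19370398, 611.10079831, 993.84322906])}
{'clock': 0.1, 'q': array([-9.28316528e-01,  4.07737985e-02,  8.39106213e-02, -3.94504918e-04,
       -1.61549750e+00, -3.33696042e-01]), 'qvel': array([-1.18714031e-04, -4.27871324e-05,  3.70195868e-03,  1.47065791e-03,
       -6.71273528e-05,  1.25662857e-03]), 'tau': array([-5.25966170e-03, -3.69347370e+01,  3.48283410e+01,  6.95160359e+00,
       -4.42861958e-03,  1.00520492e-05]), 'ee_pos': array([ 182.31523679, -571.32353   ,  230.36889994]), 'eef_rot': array([-1.92740990e-04, -1.53787747e-01,  9.88103577e-01,  7.83253093e-04]), 'ft_force': array([ 0.4675324 , -0.49615121, -0.35667783]), 'ft_torque': array([ 0.00877941,  0.01262439, -0.00980159]), 'finger_force': 0.0, 'opening': 1.0014101636044617}
```

View pics/scene0.png

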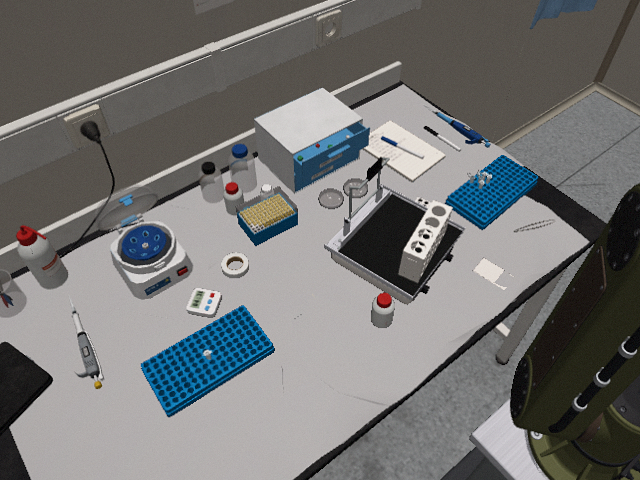

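View pics/top0.png

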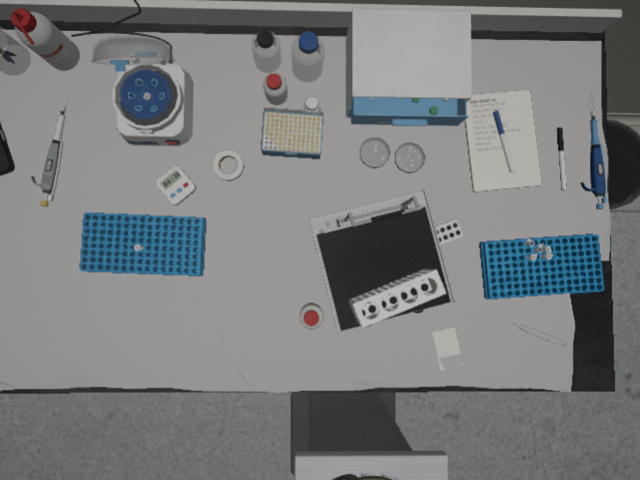

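The top view shows the shaker around (382,260), turned by about 15°, with the mat dark. The rack stands near the front at (398,298), the bail lugs/tab are at about (380,210), the cool block at (449,232), the bottle at (311,316) and the dishes at (375,152) and (409,157). Next I'll measure these.

Run:
```python
from h import *
def rect(m,n):
    P=X[m][:,:2].astype(np.float32); r=cv2.minAreaRect(P); print(n,m.sum(),r, np.round(cv2.boxPoints(r)).tolist(), 'z',np.median(X[m][:,2]))
for nm in('top','scene'):
    f=np.load(nm+'0.npz');p,d,X=f['p'],f['d'],f['X'];
    print(nm)
    u0=(X[...,0]>300)&(X[...,0]<800)&(X[...,1]>-330)&(X[...,1]<130)&(d>0)
    g=p.max(-1)
    z=X[...,2]
    def big(m):
        m=cv2.morphologyEx(m.astype(np.uint8),cv2.MORPH_OPEN,np.ones((3,3)))
        n,l,s,_=cv2.connectedComponentsWithStats(m); return l==1+np.argmax(s[1:,4])
    rect(big(u0&(g<60)&(z>60)&(z<82)),'mat')
    rect(big(u0&(z>144)&(z<165)&(X[...,0]<600)),'racktop')
    m=u0&(z>205)&(X[...,0]<700); print('hi',m.sum(),np.round(X[m][:: max(1,m.sum()//25)]).tolist())
    m=u0&(z>85)&(z<200)&(X[...,0]>520)&(X[...,0]<680);print('lugs',m.sum(),np.round(X[m][::max(1,m.sum()//40)]).tolist())
```

```text
top
mat 7468 ((538.7461547851562, -13.152008056640625), (191.76463317871094, 222.33309936523438), 14.504244804382324) [[418.0, 70.0], [474.0, -145.0], [659.0, -97.0], [604.0, 118.0]] z 70.56451314341828
racktop 1511 ((486.2723083496094, -28.524185180664062), (48.33708190917969, 164.05117797851562), 22.376890182495117) [[433.0, 38.0], [495.0, -114.0], [540.0, -95.0], [477.0, 57.0]] z 154.4744162761037
hi 412 [[664.0, -40.0, 220.0], [659.0, -38.0, 206.0], [651.0, -42.0, 230.0], [644.0, -45.0, 231.0], [641.0, -40.0, 231.0], [639.0, -35.0, 232.0], [637.0, -23.0, 235.0], [633.0, -7.0, 256.0], [632.0, 10.0, 256.0], [634.0, -21.0, 234.0], [630.0, 1.0, 255.0], [628.0, 20.0, 254.0], [631.0, -9.0, 234.0], [627.0, 17.0, 254.0], [628.0, 70.0, 221.0], [625.0, 15.0, 253.0], [625.0, 34.0, 234.0], [625.0, 7.0, 235.0], [622.0, 29.0, 254.0], [622.0, 43.0, 232.0], [622.0, 15.0, 230.0], [620.0, 34.0, 234.0], [619.0, 52.0, 233.0], [617.0, 66.0, 232.0], [617.0, 40.0, 232.0], [614.0, 65.0, 232.0]]
lugs 636 [[662.0, -37.0, 185.0], [667.0, -47.0, 99.0], [660.0, -34.0, 125.0], [658.0, -33.0, 128.0], [656.0, -
[... 2122 characters left out ...]
 68.0, 187.0], [649.0, -44.0, 94.0], [630.0, 72.0, 179.0], [629.0, 73.0, 177.0], [522.0, -99.0, 156.0], [527.0, -93.0, 153.0], [527.0, -86.0, 154.0], [527.0, -80.0, 154.0], [525.0, -78.0, 154.0], [525.0, -71.0, 156.0], [639.0, -10.0, 94.0], [638.0, 42.0, 126.0], [630.0, 71.0, 150.0], [528.0, -98.0, 125.0], [520.0, -61.0, 154.0], [520.0, -55.0, 155.0], [528.0, -97.0, 115.0], [626.0, 70.0, 136.0], [632.0, 70.0, 125.0], [630.0, 22.0, 89.0], [629.0, 29.0, 91.0], [622.0, 79.0, 129.0], [630.0, 81.0, 120.0], [523.0, -97.0, 93.0], [520.0, -99.0, 90.0], [624.0, 79.0, 114.0], [632.0, 81.0, 101.0], [621.0, 53.0, 88.0], [617.0, 66.0, 94.0], [620.0, 78.0, 93.0], [614.0, 83.0, 92.0], [614.0, 101.0, 88.0]]
```

Add to h.py:
```python
PSI=np.deg2rad(14.7); O=np.array([559.9,-7.3,0.])
SH=R.from_euler('z',PSI)
def S(*p): return SH.apply(p)+O       # shaker -> world
def shift(tgts,yawdeg=None):
    s=status.get_state(); q=R.from_quat(np.roll(s['eef_rot'],-1)); M=q.as_matrix()
    yaw=np.rad2deg(np.arctan2(-M[1,0],-M[0,0])); print('tcp',s['ee_pos'].round(1),'yaw of -toolx',yaw.round(2),'toolz',M[:,2].round(3),'f',s['ft_force'].round(1),'t',s['clock'])
    for t in tgts: print(np.round(t,1),'->',(M.T@(np.array(t)-s['ee_pos'])).round(1))
    if yawdeg is not None: print('rz',-np.deg2rad(yawdeg-yaw).round(4))
```

Run:
```python
from h import *
d=np.array([np.cos(np.deg2rad(22.3)),np.sin(np.deg2rad(22.3)),0]); c=np.array([486.2,-28.5,0])
shift([c-60*d+[0,0,230],c-60*d+[0,0,125],c+15*d+[0,0,125]],22.3)
```

```text
tcp [ 182.3 -571.3  230.4] yaw of -toolx 17.69 toolz [-0.001  0.001 -1.   ] f [ 0.5 -0.5 -0.4] t 0.1
[430.7 -51.3 230. ] -> [-394.7  420.     1. ]
[430.7 -51.3 125. ] -> [-394.7  419.8  106. ]
[500.1 -22.8 125. ] -> [-469.5  425.8  106. ]
rz -0.0804
```

Careful with the scale: shifts go in shares of 500 mm and turns go in shares of pi/2 rad. That gives: 420 mm / 500 = 0.84, 400 mm / 500 = 0.8, -0.08 rad / 1.5708 = -0.0509.

Call:
pendant(
  ticks="-0.12,0.12,0,0,0,0,1\n-0.2,0.21,0,0,0,0,1\n-0.27,0.29,0,0,0,0,1\n-0.33,0.36,0,0,0,0,1\n-0.4,0.43,0,0,0,0,1\n-0.47,0.5,0,0,0,-0.0509,1\n-0.54,0.57,0,0,0,-0.0509,1\n-0.61,0.65,0,0,0,-0.0509,1\n-0.68,0.72,0,0,0,-0.0509,1\n-0.75,0.8,0,0,0,-0.0509,1\n-0.788,0.84,0.02,0,0,-0.0509,1\n-0.788,0.84,0.12,0,0,-0.0509,1\n-0.788,0.84,0.212,0,0,-0.0509,1\n-0.788,0.84,0.212,0,0,-0.0509,1\n-0.788,0.84,0.212,0,0,-0.0509,1",
)

```text
clock: 1.98
ee_pos: [430.9, -51.9, 127.5]
eef_rot: [0.001, -0.193, 0.981, -0.0]
ft_force: [0.5, -0.3, 2.2]
opening: 1.003
finger_force: 0.0
```

Run:
```python
from h import *
d=np.array([np.cos(np.deg2rad(22.3)),np.sin(np.deg2rad(22.3)),0]); c=np.array([486.2,-28.5,0])
shift([c-60*d+[0,0,125],c-34*d+[0,0,125],c+16*d+[0,0,125]],22.3)
```

```text
tcp [430.9 -51.9 127.5] yaw of -toolx 22.27 toolz [ 0.002 -0.    -1.   ] f [ 0.5 -0.3  2.2] t 1.975
[430.7 -51.3 125. ] -> [-0.   0.7  2.5]
[454.7 -41.4 125. ] -> [-26.    0.7   2.6]
[501.  -22.4 125. ] -> [-76.    0.8   2.7]
rz -0.0005
```

To row units: -50 mm / 500 = -0.1, -46 mm / 500 = -0.092.

Call:
pendant(
  ticks="-0.024,0.002,0,0,0,0,1\n-0.04,0.002,0,0,0,0,1\n-0.052,0.002,0,0,0,0,1\n-0.062,0.002,0,0,0,0,1\n-0.072,0.002,0,0,0,0,1\n-0.082,0.002,0,0,0,0,1\n-0.092,0.002,0,0,0,0,1\n-0.1,0.002,0,0,0,0,1\n-0.1,0.002,0,0,0,0,1",
)

```text
clock: 3.1
ee_pos: [476.1, -31.7, 125.1]
eef_rot: [-0.0, -0.193, 0.981, 0.0]
ft_force: [0.3, -0.0, -1.4]
opening: 0.998
finger_force: 0.1
```

Run:
```python
from h import *
p,d,c=snap('scene'); X=cloud(d,c); cv2.imwrite('pics/s1.png',cv2.resize(p[150:330,290:530],None,fx=2.5,fy=2.5))
```

```text
(no output)
```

View pics/s1.png

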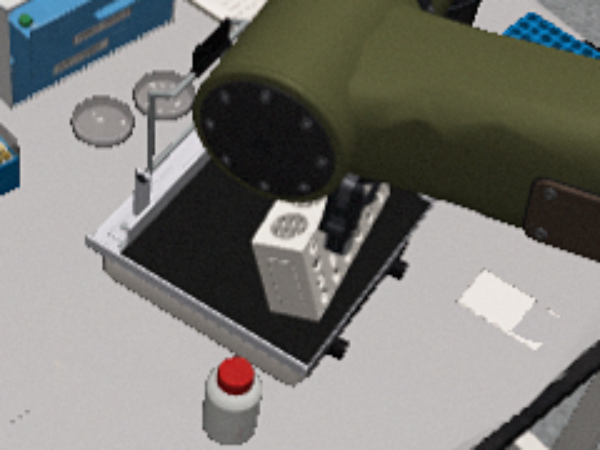

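The crop shows the rack around (290,255) leaning back under the fingers, so it is tipping and not sliding. I'll keep pushing.

To row units: -34 mm / 500 = -0.068, -30 mm / 500 = -0.06.

Call:
pendant(
  ticks="-0.01,0,0,0,0,0,1\n-0.02,0,0,0,0,0,1\n-0.03,0,0,0,0,0,1\n-0.04,0,0,0,0,0,1\n-0.05,0,0,0,0,0,1\n-0.06,0,0,0,0,0,1\n-0.068,0,0,0,0,0,1\n-0.068,0,0,0,0,0,1\n-0.068,0,0,0,0,0,1\n-0.068,0,0,0,0,0,1",
)

```text
clock: 4.4
ee_pos: [507.4, -19.0, 125.3]
eef_rot: [0.0, -0.193, 0.981, 0.0]
ft_force: [-0.4, 0.2, -0.5]
opening: 0.998
finger_force: 0.0
```

Call:
pendant(
  ticks="0.06,0,0,0,0,0,1\n0.13,0,0,0,0,0.0382,1\n0.13,0,0,0,0,0.0828,1\n0.13,0,0,0,0,0.0828,1",
)

```text
clock: 4.9
ee_pos: [447.2, -43.6, 125.6]
eef_rot: [0.0, -0.129, 0.992, 0.0]
ft_force: [-0.8, 0.4, 0.1]
opening: 1.0
finger_force: 0.0
```

Add to h.py:
```python
def big(m):
    m=cv2.morphologyEx(m.astype(np.uint8),cv2.MORPH_OPEN,np.ones((3,3)))
    n,l,s,_=cv2.connectedComponentsWithStats(m); return l==1+np.argmax(s[1:,4])
def rack(nm,lo=108,hi=124):
    p,d,c=snap(nm); X=cloud(d,c); L=SH.inv().apply((X-O).reshape(-1,3)).reshape(X.shape)
    m=(d>0)&(L[...,2]>lo)&(L[...,2]<hi)&(L[...,0]>-100)&(L[...,0]<76)&(abs(L[...,1])<100)&(p.min(-1)>90)
    m=big(m); r=cv2.minAreaRect(L[m][:,:2].astype(np.float32)); print(nm,'rack top in shaker',m.sum(),r,np.round(cv2.boxPoints(r),1).tolist(),'z',np.median(L[m][:,2]))
    return p,L
```

Run:
```python
from h import *
p,L=rack('top'); cv2.imwrite('pics/t2.png',cv2.resize(p[170:350,280:520],None,fx=2.5,fy=2.5))
rack('scene')
```

```text
top rack top in shaker 3043 ((-9.972171783447266, 6.743865966796875), (84.47917938232422, 164.690673828125), 7.668982982635498) [[-62.79999923706055, 82.69999694824219], [-40.79999923706055, -80.5], [42.900001525878906, -69.19999694824219], [20.899999618530273, 94.0]] z 116.52716951207519
scene rack top in shaker 1101 ((-14.12479019165039, 35.27676010131836), (85.28202819824219, 115.99424743652344), 7.976737976074219) [[-64.4000015258789, 86.80000305175781], [-48.29999923706055, -28.100000381469727], [36.20000076293945, -16.200000762939453], [20.100000381469727, 98.5999984741211]] z 115.52355013005034
```

View pics/t2.png

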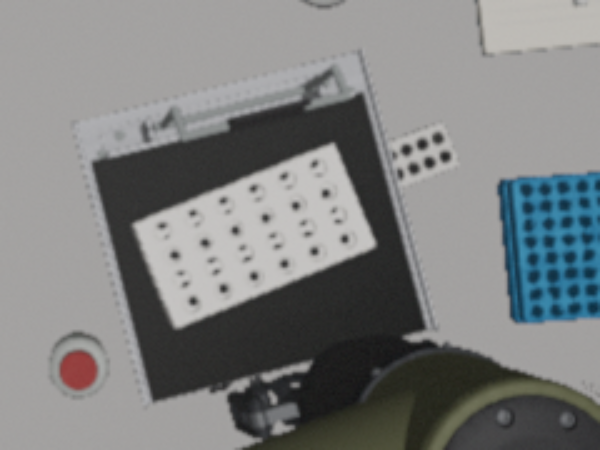

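The rack lies flat, 24 holes up. In the crop its corners are (135,223), (335,143), (375,243) and (178,328), so it is turned 7.7° from the fence. Next I'll push squarely toward the fence with open fingers.

Run:
```python
from h import *
shift([S(-95,7,125),S(-95,7,80),S(-70,7,80),S(-22,7,80),S(-18,7,80)],14.7)
```

```text
tcp [447.4 -43.5 125.4] yaw of -toolx 14.91 toolz [ 0.  0. -1.] f [ 0.9 -0.4  0.2] t 5.0
[466.2 -24.6 125. ] -> [-23.1  13.4   0.4]
[466.2 -24.6  80. ] -> [-23.1  13.4  45.4]
[490.4 -18.3  80. ] -> [-48.1  13.3  45.4]
[536.8  -6.1  80. ] -> [-96.1  13.2  45.4]
[540.7  -5.1  80. ] -> [-100.1   13.1   45.4]
rz 0.0037
```

To row units: -93 mm / 500 = -0.186, -89 mm / 500 = -0.178, 0.004 rad / 1.5708 = 0.0025.

Call:
pendant(
  ticks="-0.046,0.026,0,0,0,0.0025,1\n-0.046,0.026,0.09,0,0,0.0025,1\n-0.046,0.026,0.09,0,0,0.0025,1\n-0.08,0.026,0.09,0,0,0.0025,1\n-0.096,0.026,0.09,0,0,0.0025,1\n-0.108,0.026,0.09,0,0,0.0025,1\n-0.12,0.026,0.09,0,0,0.0025,1\n-0.132,0.026,0.09,0,0,0.0025,1\n-0.144,0.026,0.09,0,0,0.0025,1\n-0.156,0.026,0.09,0,0,0.0025,1\n-0.168,0.026,0.09,0,0,0.0025,1\n-0.178,0.026,0.09,0,0,0.0025,1\n-0.186,0.026,0.09,0,0,0.0025,1\n-0.186,0.026,0.09,0,0,0.0025,1",
)

```text
clock: 6.75
ee_pos: [534.2, -7.0, 80.1]
eef_rot: [0.0, -0.127, 0.992, 0.0]
ft_force: [0.2, 0.5, 0.2]
opening: 1.002
finger_force: 0.0
```

Run:
```python
from h import *
p,L=rack('top');rack('scene')
shift([S(-20,7,80)])
```

```text
top rack top in shaker 2210 ((33.473236083984375, 2.7573165893554688), (74.33699798583984, 165.03701782226562), 0.491760790348053) [[-4.400000095367432, 85.0], [-3.0, -80.0999984741211], [71.30000305175781, -79.4000015258789], [69.9000015258789, 85.5999984741211]] z 116.53807544615802
scene rack top in shaker 369 ((21.723270416259766, 77.07148742675781), (80.41903686523438, 63.5269889831543), 42.55222702026367) [[-29.399999618530273, 73.30000305175781], [13.600000381469727, 26.5], [72.80000305175781, 80.9000015258789], [29.899999618530273, 127.69999694824219]] z 115.18504101319178
tcp [533.9  -7.1  80.2] yaw of -toolx 14.6 toolz [ 0.  0. -1.] f [0.4 0.4 0.2] t 6.85
[538.8  -5.6  80. ] -> [-5.   0.2  0.2]
```

To row units: -4 mm / 500 = -0.008, -2 mm / 500 = -0.004.

Call:
pendant(
  ticks="-0.004,0,0,0,0,0,1\n-0.008,0,0,0,0,0,1\n-0.008,0,0,0,0,0,1",
)

```text
clock: 7.22
ee_pos: [537.9, -6.1, 80.3]
eef_rot: [0.0, -0.127, 0.992, 0.0]
ft_force: [-0.4, 0.1, 0.5]
opening: 1.008
finger_force: 0.1
```

Call:
pendant(
  ticks="-0.004,0,0,0,0,0,1\n-0.006,0,0,0,0,0,1\n-0.006,0,0,0,0,0,1",
)

```text
clock: 7.6
ee_pos: [539.2, -6.1, 80.3]
eef_rot: [-0.002, -0.127, 0.992, -0.0]
ft_force: [-7.6, -1.0, 5.5]
opening: 1.001
finger_force: 4.3
```

To row units: -2 mm / 500 = -0.004.

Call:
pendant(
  ticks="-0.004,0,0,0,0,0,1\n-0.004,0,0,0,0,0,1",
)

```text
clock: 7.85
ee_pos: [539.2, -6.1, 80.3]
eef_rot: [-0.004, -0.127, 0.992, -0.001]
ft_force: [-18.4, -2.4, 10.6]
opening: 0.999
finger_force: 9.3
```

Call:
pendant(
  ticks="0.02,0,0,0,0,0,1\n0.1,0,0,0,0,0,1\n0.1,0,-0.12,0,0,0,0\n0.1,0,-0.24,0,0,0,0\n0.1,0,-0.36,0,0,0,0\n0.1,0,-0.43,0,0,0,0",
)

```text
clock: 8.6
ee_pos: [494.7, -17.7, 299.2]
eef_rot: [0.003, -0.127, 0.992, 0.0]
ft_force: [0.7, -0.1, -1.0]
opening: 0.148
finger_force: 0.0
```

Run:
```python
from h import *
p,L=rack('scene'); cv2.imwrite('pics/s3.png',cv2.resize(p[150:330,290:530],None,fx=2.5,fy=2.5))
m=(L[...,2]>236)&(L[...,2]<265)&(abs(L[...,1])<35)&(L[...,0]>40)&(L[...,0]<100)&(p.max(-1)<90)
print('tab',m.sum(),np.median(L[m],0),L[m].min(0),L[m].max(0))
p,L=rack('top')
shift([S(-60,0,300),S(115,0,300),S(115,0,235),S(88,0,235)],14.7)
```

```text
scene rack top in shaker 1771 ((32.67285919189453, 3.026458740234375), (86.59566497802734, 169.35504150390625), 0.36055833101272583) [[-11.199999809265137, 87.4000015258789], [-10.100000381469727, -81.9000015258789], [76.5, -81.4000015258789], [75.4000015258789, 88.0]] z 115.7025812157076
tab 114 [ 68.83838129   1.73784993 246.96218736] [ 66.43067791 -24.93850411 236.25054903] [ 71.62791578  26.50895951 257.84820793]
top rack top in shaker 2864 ((33.13706588745117, 2.4106292724609375), (84.02061462402344, 164.51364135742188), 0.07762505114078522) [[-9.0, 84.5999984741211], [-8.800000190734863, -79.9000015258789], [75.30000305175781, -79.80000305175781], [75.0, 84.69999694824219]] z 116.53059485698734
tcp [495.5 -17.7 300.5] yaw of -toolx 14.57 toolz [ 0.009  0.002 -1.   ] f [ 0.3 -0.5 -0.6] t 8.7
[501.9 -22.5 300. ] -> [-4.9 -6.3  0.5]
[671.1  21.9 300. ] -> [-179.9   -5.9    2.1]
[671.1  21.9 235. ] -> [-179.3   -5.8   67.1]
[645.  15. 235.] -> [-152.3   -5.9   66.8]
rz -0.0022
```

View pics/s3.png

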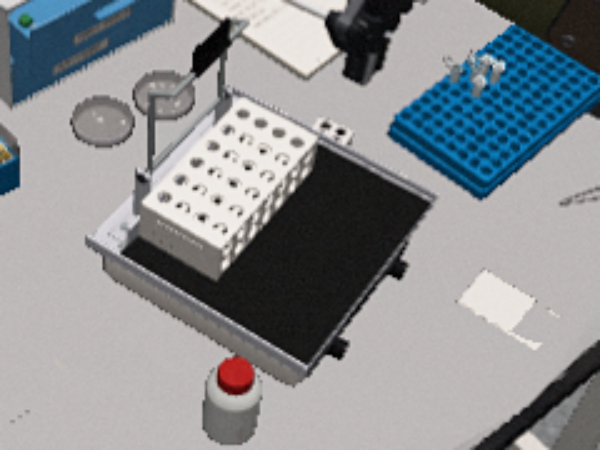

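The rack sits flush against the fence (back edge at x=75, 0.1° off) and the bail is upright, with its tab at (212,48) in the crop. Now I'll take the shut fingers over the bail and down behind the tab.

To row units: -182 mm / 500 = -0.364, -160 mm / 500 = -0.32.

Call:
pendant(
  ticks="-0.06,-0.012,0,0,0,0,0\n-0.15,-0.012,0,0,0,0,0\n-0.24,-0.012,0,0,0,0,0\n-0.32,-0.012,0,0,0,0,0\n-0.364,-0.012,0,0,0,0,0\n-0.364,-0.012,0,0,0,0,0\n-0.364,-0.012,0.08,0,0,0,0\n-0.364,-0.012,0.13,0,0,0,0\n-0.364,-0.012,0.13,0,0,0,0",
)

```text
clock: 9.82
ee_pos: [670.5, 22.3, 227.8]
eef_rot: [-0.002, -0.127, 0.992, -0.0]
ft_force: [-0.2, 0.3, -0.5]
opening: -0.001
finger_force: 0.0
```

Run:
```python
from h import *
T=[]
for th in [1.57,1.4,1.2,1.0,.8,.6,.4,.25,.12,.04,0]:
    r=119+6*(1-th/1.57); f=r*np.cos(th)+18*np.sin(th); z=r*np.sin(th)-18*np.cos(th)
    T.append(S(98-f,0,124+z))
shift([S(90,0,238)]+T,14.7)
```

```text
tcp [670.5  22.3 227.8] yaw of -toolx 14.6 toolz [-0.004 -0.001 -1.   ] f [-0.2  0.3 -0.5] t 9.825
[647.   15.5 238. ] -> [ 24.5  -0.7 -10.1]
[637.2  13.  243. ] -> [ 34.6  -0.7 -15. ]
[617.9   7.9 238.8] -> [ 54.6  -0.7 -10.8]
[596.3   2.2 229.7] -> [76.9 -0.7 -1.6]
[576.7  -2.9 216.2] -> [97.1 -0.8 12. ]
[560.   -7.3 198.9] -> [114.2  -0.8  29.4]
[546.9 -10.7 178.4] -> [127.7  -0.9  49.9]
[537.9 -13.1 155.5] -> [136.9  -0.9  72.9]
[534.1 -14.1 137.2] -> [140.8  -0.9  91.2]
[533.  -14.4 121. ] -> [141.9  -0.9 107.4]
[533.3 -14.3 111. ] -> [141.5  -0.9 117.4]
[533.8 -14.2 106. ] -> [141.   -0.9 122.4]
rz -0.0017
```

To row units: 114 mm / 500 = 0.228, 106 mm / 500 = 0.212.

Call:
pendant(
  ticks="0.02,-0.002,-0.024,0,0,0,0\n0.048,-0.002,-0.028,0,0,0,0\n0.068,-0.002,-0.03,0,0,0,0\n0.088,-0.002,-0.026,0,0,0,0\n0.108,-0.002,-0.022,0,0,0,0\n0.132,-0.002,-0.014,0,0,0,0\n0.154,-0.002,-0.004,0,0,0,0\n0.174,-0.002,0.01,0,0,0,0\n0.194,-0.002,0.024,0,0,0,0\n0.212,-0.002,0.04,0,0,0,0\n0.228,-0.002,0.058,0,0,0,0\n0.228,-0.002,0.058,0,0,0,0",
)

```text
clock: 11.32
ee_pos: [560.9, -7.3, 200.4]
eef_rot: [-0.001, -0.127, 0.992, 0.0]
ft_force: [-0.0, -0.0, 0.2]
opening: 0.002
finger_force: 0.0
```

Run:
```python
from h import *
p,d,c=snap('scene'); cv2.imwrite('pics/s4.png',cv2.resize(p[150:330,290:530],None,fx=2.5,fy=2.5))
T=[]
for th in [.8,.6,.4,.25,.12,.04,0]:
    r=119+6*(1-th/1.57); f=r*np.cos(th)+18*np.sin(th); z=r*np.sin(th)-18*np.cos(th)
    T.append(S(98-f,0,124+z))
shift(T,14.7)
```

```text
tcp [561.4  -7.3 201. ] yaw of -toolx 14.6 toolz [-0.001 -0.    -1.   ] f [-1.4 -0.3 -0.5] t 11.375
[560.   -7.3 198.9] -> [1.3 0.4 2.1]
[546.9 -10.7 178.4] -> [14.9  0.3 22.6]
[537.9 -13.1 155.5] -> [24.2  0.3 45.5]
[534.1 -14.1 137.2] -> [28.1  0.3 63.8]
[533.  -14.4 121. ] -> [29.2  0.3 80. ]
[533.3 -14.3 111. ] -> [28.9  0.3 90. ]
[533.8 -14.2 106. ] -> [28.4  0.3 95. ]
rz -0.0017
```

View pics/s4.png

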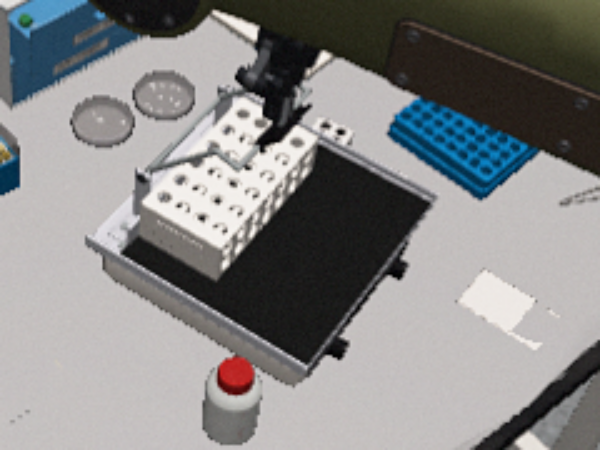

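The bail is about half down: its bar is at (235,158) in the crop, and the fingertips are on the tab at (285,135). The push follows the arc as planned, so I'll go on down.

To row units: 92 mm / 500 = 0.184, 88 mm / 500 = 0.176.

Call:
pendant(
  ticks="0.014,0,0.02,0,0,0,0\n0.028,0,0.042,0,0,0,0\n0.04,0,0.066,0,0,0,0\n0.05,0,0.09,0,0,0,0\n0.056,0,0.11,0,0,0,0\n0.058,0,0.128,0,0,0,0\n0.06,0,0.146,0,0,0,0\n0.06,0,0.162,0,0,0,0\n0.058,0,0.176,0,0,0,0\n0.058,0,0.184,0,0,0,0\n0.058,0,0.184,0,0,0,0",
)

```text
clock: 12.75
ee_pos: [533.6, -14.5, 109.0]
eef_rot: [-0.0, -0.127, 0.992, 0.0]
ft_force: [0.4, -0.2, -0.3]
opening: 0.001
finger_force: 0.0
```

Call:
pendant(
  ticks="0,0,0.004,0,0,0,0\n0,0,0.008,0,0,0,0\n0,0,0.008,0,0,0,0",
)

```text
clock: 13.12
ee_pos: [534.1, -14.5, 106.4]
eef_rot: [0.001, -0.127, 0.992, -0.0]
ft_force: [-1.4, 0.7, 4.6]
opening: 0.002
finger_force: 2.3
```

To row units: 3 mm / 500 = 0.006, 2 mm / 500 = 0.004.

Call:
pendant(
  ticks="0,0,0.004,0,0,0,0\n0,0,0.006,0,0,0,0\n0,0,0.006,0,0,0,0",
)

```text
clock: 13.5
ee_pos: [534.3, -14.6, 105.9]
eef_rot: [0.001, -0.127, 0.992, -0.0]
ft_force: [-7.2, 2.2, 16.1]
opening: 0.001
finger_force: 8.0
```

Call:
pendant(
  ticks="0,0,-0.06,0,0,0,0\n0,0,-0.16,0,0,0,0\n0.08,0,-0.26,0,0,0,0\n0.2,0,-0.32,0,0,0,0\n0.3,0,-0.32,0,0,0,0\n0.3,0,-0.32,0,0,0,0",
)

```text
clock: 14.25
ee_pos: [386.9, -53.0, 265.0]
eef_rot: [0.004, -0.127, 0.992, 0.001]
ft_force: [1.1, 0.4, -0.3]
opening: 0.005
finger_force: 0.0
```

Run:
```python
from h import *
p,L=rack('top'); p,L=rack('scene'); cv2.imwrite('pics/s5.png',cv2.resize(p[150:330,290:530],None,fx=2.5,fy=2.5))
m=(L[...,2]>92)&(L[...,2]<130)&(abs(L[...,1])<24)&(L[...,0]>-50)&(L[...,0]<-22)
print('tab',m.sum(),np.median(L[m],0))
```

```text
top rack top in shaker 1903 ((33.160884857177734, -2.985057830810547), (84.07984924316406, 107.04444885253906), 0.05574075132608414) [[-8.899999618530273, 50.5], [-8.800000190734863, -56.5], [75.30000305175781, -56.5], [75.0999984741211, 50.599998474121094]] z 116.54749448566211
scene rack top in shaker 1053 ((32.03997802734375, -6.532646179199219), (85.99113464355469, 107.97761535644531), 0.3063354790210724) [[-11.199999809265137, 47.20000076293945], [-10.699999809265137, -60.79999923706055], [75.30000305175781, -60.29999923706055], [74.69999694824219, 47.70000076293945]] z 115.64307445280191
tab 183 [-33.89377891   0.88201318 107.67849118]
```

View pics/s5.png

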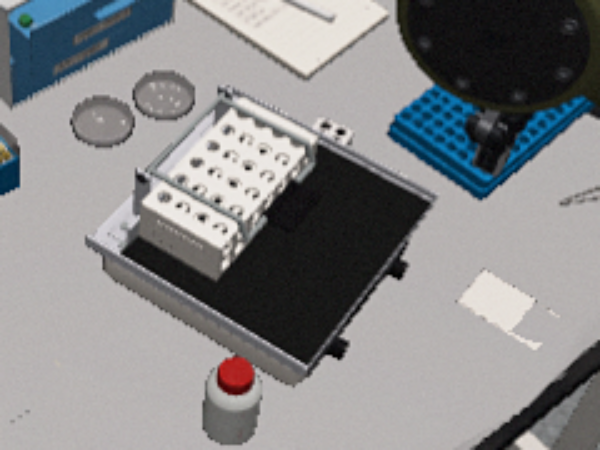

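The bail is down over the rack: its tab is at (290,210) in the crop at z≈107 mm (106 expected fully down), and it held against a hard stop at 16 N. The rack is still flush with the fence and the robot is clear.

```bash
python3 -c "
from station import env, cam, status, sign_off
print(sign_off())"
```

```text
the job is handed in; nothing more can be done
None
```

The job is handed in at about 14 s on the clock: the rack was tipped flat with its 24-hole side up and pushed flush against the back fence, and the bail was pressed fully down in front of it; the hand-in gave no verdict.

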